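Fit the guide pin in the bore that takes it to its groove

TASK

Take the grooved guide pin from the wooden stand by its thick head and push it down into the bores of the aluminium mould half: only one of the three is deep enough for the pin's groove to come down level with the top face when the pin bottoms. Try the bores, pressing firmly until you feel the bottom but never harder than about 35 N, and pull the pin out again where the groove stays proud. In the right bore keep it pressed on the bottom with about 15 N for a good half second, then let go and leave it fully home. Leave everything else where it is.

Things in the scene. Friction and masses are not known exactly. Their poses are not given: they have to be found in the camera images.
- block: Fixed aluminium mould half, 64 x 134 mm, on a dark steel base plate 90 x 164 x 10 mm; its flat top face is 50 mm above the table. Origin under the base plate's centre, z up, y along the row of three bores (at y = -40, 0, +40 mm). The bores are 15.6 mm wide with a 1.5 mm chamfer and look alike from outside.
- bore_1 (a point): Centre of the mouth of the bore at y = -40 mm of the mould half, on its top face. One of the three bores is 31 mm deep, the other two bottom at 24 mm and at 20 mm, in an order that differs every time and can only be found by trying.
- bore_2 (a point): Centre of the mouth of the middle bore, on the top face. In every bore a small plug stands 14 mm below the face at first, held by friction: the pin must drive it down with about 6 N all the way (it does not spring back), until the pin's foot meets the bore's hard floor, where the force rises sharply.
- bore_3 (a point): Centre of the mouth of the bore at y = +40 mm of the mould half, on its top face.
- stand: Fixed light wooden pin stand, 70 (x) x 150 (y) x 32 mm; origin under its centre. Two upright blind holes 22 mm deep, at y = -40 and +40 mm; one holds the guide pin, the other the thin plain pin, either way round. The pins' feet stand 10 mm above the table.
- pin_head (a point): Centre of the guide pin's head, 66 mm above its foot, half-way up the head. The pin is steel, 84 mm long, 90 to 180 g: a shank 14 mm across and 48 mm long, then a head 24 mm across and 36 mm high. Hold it only by the head, so that the fingers do not squeeze the shank; a grip of 60 N or more keeps it from slipping while it is pressed.
- pin_groove (a point): Centre of the dark narrow groove around the guide pin's shank, 31 mm above its foot: in the right bore it ends level with the mould half's top face; in the others it stays 7 or 11 mm above it.
- pin: The guide pin as a whole: origin at the centre of its foot, z up along the pin. The foot has a 3 mm chamfer.
- thin_pin_mid (a point): Middle of the thin plain pin (leave alone): 66 mm long, 12 mm shank, 16 mm head, no groove; it stands in the other hole of the wooden stand.
- bush: Brass bush (leave alone), a ring 28 mm across and 22 mm high, near the middle of the table; origin under its centre.
- driver: Screwdriver with a black handle (leave alone), lying between stand and mould half.
- spanner: Steel spanner (leave alone), lying on the right near the robot.
- case: Blue closed case (leave alone), 100 x 170 x 55 mm, on the far side; origin under its centre.
- pot: Yellow cup (leave alone), 72 mm across and 75 mm high, on the far left; origin under its centre.
- tin: Steel tin (leave alone), 56 mm across and 60 mm high, on the left near the robot; origin under its centre.
- tray: White divided tray (leave alone), 120 x 180 x 35 mm, on the far right; origin under its centre.
Mind the look-alikes: they are no part of the job. What is shaped like the block but green is not meant.

How it is judged (in metres and radians):
On the way:
1. the pin is pressed against the floor of the right bore (more than 9 N for 0.3 s) with its groove level with the top face (z of pin_groove in the frame of block between 0.0475 and 0.052 m and angle between pin's own z axis and vertical below 0.1 rad and (horizontal distance between pin_groove and bore_1 below 0.0025 m or horizontal distance between pin_groove and bore_2 below 0.0025 m or horizontal distance between pin_groove and bore_3 below 0.0025 m) and contact force between pin_c0 and anything else above 9 N), for 0.3 s.
At the end, for the whole second after the job is handed in: The guide pin stands upright (within 0.1 rad), released and at rest, in a bore of the mould half (within 2.5 mm of its centre line) with its groove level with the top face: no more than 2 mm above or 2.5 mm below it (z of pin_groove in the frame of block between 0.0475 and 0.052 m and angle between pin's own z axis and vertical below 0.1 rad and (horizontal distance between pin_groove and bore_1 below 0.0025 m or horizontal distance between pin_groove and bore_2 below 0.0025 m or horizontal distance between pin_groove and bore_3 below 0.0025 m) and linear speed of pin below 0.01 m/s and contact force between the fingers and pin below 0.1 N); the robot touches nothing.
It fails at once if the pin's shank is loaded with more than 60 N in all, floor and walls together (contact force between pin_c0 and anything else above 60 N).
It fails at once if another thing is moved by more than 25 mm (distance of any of bush, driver, spanner, case, pot, tin, tray, thin_pin_mid from where it was at the start of the episode above 0.025 m).
It also fails if it takes over 51 s, if anything falls off the work surface, if the arm or the gripper's body presses on something with over 40 N, if the wrist force passes 120 N, or if a joint passes its speed limit or range.

ROBOT

A 6-joint arm with a two-finger parallel gripper is mounted at the origin on the work surface. World frame = base frame: x ahead of the robot, y to its left, z up, the work surface at z = 0. Lengths are in mm, angles in degrees, forces in N, time in s.
With the tool pointing down it reaches from about 300 to 850 mm from the base axis. Payload 4.2 kg.
Tool frame: the origin (TCP) lies at the very end of the fingers, on their centre line; the grasp point (between the pads) lies 19 mm behind it (env.grasp_offset is the distance from the TCP to the grasp point, in mm); z points along the fingers, y is the line along which they close (so a half turn about z gives the same grasp; the last joint's range is limited). The gripper opens to 91 mm and grips with 3 to 60 N. Pads are 32 mm wide; open, the fingers measure 118 mm over their backs; the gripper's body (76 mm by 178 mm) begins 60 mm behind the grasp point.
Start: joints at [-64.4, 18.312, 89.639, -0, 72.044, -1.146], TCP at [258.773, -513.497, 213.976] pointing down, gripper open.
Joint ranges: [-177.97, 177.97], [-48.28, 115.42], [12.27, 149.76], [-77.06, 257.06], [2.81, 150.46], [-146.56, 146.56]. Speed limits (degrees/s): [147.25, 147.25, 180, 180, 180, 180].

INTERFACE

Orientations are given as [roll, pitch, yaw] about the fixed x, y, z axes, in that order (R = Rz(yaw) Ry(pitch) Rx(roll)).
In Python, from workcell import env gives the robot as it stands. The module is installed in compiled form; this text tells all that it offers.
- The arm moves only by the tool send_rows, never from a script. Its argument "motion" is a list of rows, each an object of numbers: "tx", "ty", "tz": the shift along the tool's x, y, z in units of 500 mm (1.0 is 500 mm); "rx", "ry", "rz": the turn, a rotation vector about the tool's x, y, z in units of 30 degrees (1.0 is 30 degrees); "gripper": the closure, from -1 (fully open) to 1 (shut). In form: [{"tx": .., "ty": .., "tz": .., "rx": .., "ry": .., "rz": .., "gripper": ..}, ...]. A call has 1 to 12 rows; each row shifts and turns the commanded pose from where the row before left it, along the tool's axes as they then stand; what a row does not reach is not made up. A row lasts 1/8 s, in which the tool goes at most 62.5 mm and 10.7 degrees, less where a joint would pass 70% of its speed; a pose out of reach is approached as far as the arm can. A call with a number of a shift or a turn outside -1 to 1 is refused whole. A call with a gripper value outside its range is refused whole. The fingers move at their own pace and stop on an object; "grip_force" is the grip in N (left out, the last holds). Time passes only in rows, so rows that do not move let the fingers close. It gives the time, the measured TCP pose, the force, the opening and the grip force at its end, in the units of the state.
- env.state(): the state, without advancing time (a new reading comes with each control period).
- env.grab_frame(name): name is "side" or "top"; returns a dict with "frame" (384x512x3 uint8, red, green, blue), "vertical_fov" (degrees; the focal length in pixels is half the picture's height over the tangent of half this angle, whatever the lens; pixels are square), "cx", "cy" (the principal point, pixels), "rvec" (rotation vector, rad) and "tvec" (3), from world to camera coordinates, as OpenCV has them. Camera axes: x right, y down, z forward; pixel columns grow to the right and rows downward; lengths in mm; the calibration is good to about 2 mm. A picture is of the moment at which its call begins. There is no depth.
- env.job_done(): hands the job in; it is judged then, once.
The state is a dict: "time_s": time; "qpos": joint angles; "qvel": joint speeds; "effort": joint torques, N m; "ee_pos": TCP position; "ee_rot": TCP orientation; "force": force on the tool from outside, world axes, zero at the start; "torque": the same for the moment, N m; "gripper_width": finger opening in mm; "gripper_force": force on a finger pad.
Only numpy, scipy, OpenCV 4.12 (cv2) and the standard library are available. Lean on these libraries where they do the work, as an engineer would, in place of code of your own. Each camera call takes 0.05 s, during which the arm holds its last target. There are 200 camera calls.

## Working session

There is one attempt and no reset: what is moved stays moved. The work goes in short steps, Python scripts to look and compute and a tool call to move; the robot and the scene stay as the last step left them, time stands still between calls to the robot, and variables do not carry over. Pictures are saved under pics/ and viewed, at most 10 in all, crops included, and the job is handed in when it is done.

Besides the shell and the picture viewer there is one more tool, called after "Call:" by a JSON object that holds its "name" and its "arguments", one argument or row to a line. send_rows: Moves the arm, as the interface text tells. Shifts and turns lie within -1 to 1; 1 stands for 500 mm of shift or 30 degrees of turn. Its arguments: {"type":"object","properties":{"motion":{"type":"array"},"grip_force":{"type":"number"}},"required":["motion"]}

```bash
mkdir -p pics; cat > h.py <<'E'
import cv2, numpy as np
from workcell import env
def shot(n,fn):
    d=env.grab_frame(n); cv2.imwrite(fn,d["frame"][:,:,::-1]); np.savez(fn[:-4]+'.npz',**{k:np.array(v) for k,v in d.items()}); return d
def cam(d):
    R=cv2.Rodrigues(np.array(d["rvec"],float).reshape(3))[0]; t=np.array(d["tvec"],float).reshape(3)
    f=192/np.tan(np.radians(float(d["vertical_fov"]))/2); return R,t,f,float(d["cx"]),float(d["cy"])
def atz(d,u,v,z):
    R,t,f,cx,cy=cam(d); c=-R.T@t; r=R.T@np.array([(u-cx)/f,(v-cy)/f,1]); return c+r*(z-c[2])/r[2]
def proj(d,p):
    R,t,f,cx,cy=cam(d); q=R@np.array(p,float)+t; return f*q[0]/q[2]+cx, f*q[1]/q[2]+cy
E
python3 - <<'E'
from h import *
for n in("side","top"):
    d=shot(n,f"pics/{n}0.png"); R,t,f,cx,cy=cam(d); print(n,-R.T@t,f,cx,cy)
print(env.state(),env.grasp_offset)
E
```

```text
side [ 438.25433944 -971.25534935  815.39803581] 382.15781730365205 258.41046206260035 188.71416488703895
top [ 280.57751371  -24.9996212  1297.19357597] 421.1395649341644 255.40969873358193 198.29991634754015
{'time_s': 0.1, 'qpos': array([-6.43984202e+01,  1.83477155e+01,  8.96986759e+01, -2.12449716e-04,
        7.20452533e+01, -1.14602881e+00]), 'qvel': array([ 0.01452263, -0.11206533, -0.21873502,  0.00655726,  0.01678501,
        0.09305787]), 'effort': array([-1.89440698e-04, -4.13331985e+01, -2.32509881e+01,  7.28798518e-02,
        4.21507191e-02, -4.05427636e-05]), 'ee_pos': array([ 258.58767567, -513.06510994,  213.21201434]), 'ee_rot': array([-1.79908370e+02, -1.63099293e-03,  2.67476730e+01]), 'force': array([-0.50386858, -0.92480107,  0.00733682]), 'torque': array([ 0.03141447, -0.0282735 , -0.02297979]), 'gripper_force': 0.0, 'gripper_width': 91.19491227682883} 18.8
```

View pics/top0.png

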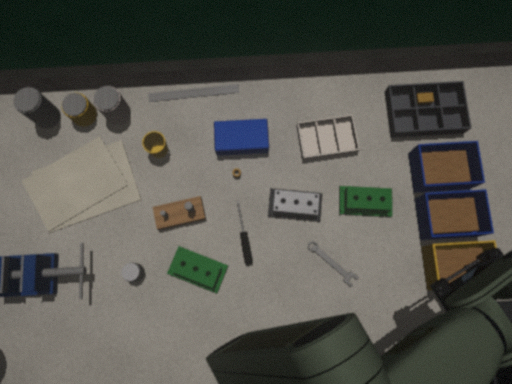

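View pics/side0.png

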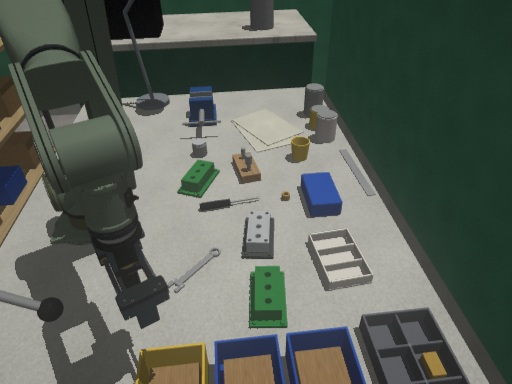

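The block (white-grey, three bores) is at about (296,203) in the top view, and the stand is at (180,213) with its pins at (164,215) and (189,207). Next I'll enlarge crops of both.

```bash
python3 - <<'E'
import cv2,numpy as np
t=cv2.imread("pics/top0.png");s=cv2.imread("pics/side0.png")
def c(i,x,y,w=66,h=49): return cv2.resize(i[y:y+h,x:x+w],(w*6,h*6),interpolation=cv2.INTER_CUBIC)
m=np.vstack([np.hstack([c(t,147,188),c(t,263,180)]),np.hstack([c(s,214,138),c(s,226,208)])])
m=cv2.convertScaleAbs(m,alpha=1.5,beta=15)
cv2.imwrite("pics/m0.png",m);print(m.shape)
E
```

```text
(588, 792, 3)
```

View pics/m0.png

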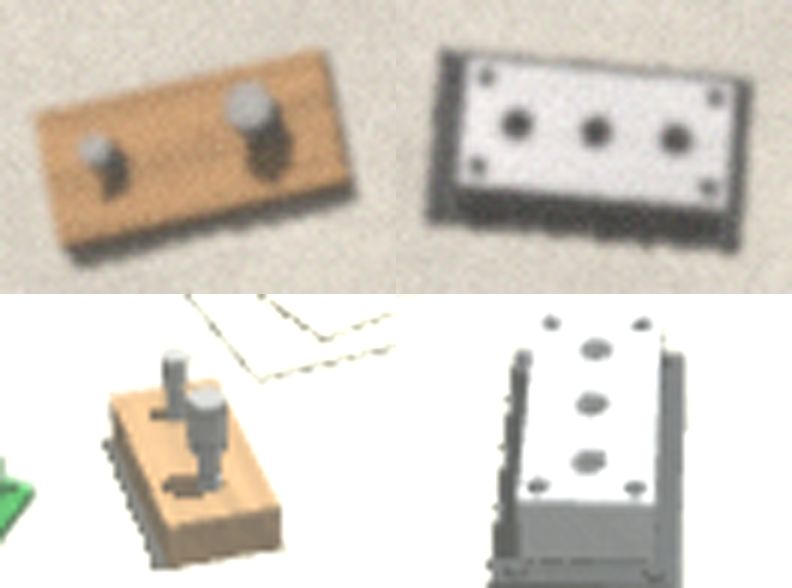

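```bash
cat > est.py <<'E'
from h import *
T=np.load("pics/top0.npz");S=np.load("pics/side0.npz")
g=lambda m,ox,oy,x0,y0:((m[0]-ox+.5)/6-.5+x0,(m[1]-oy+.5)/6-.5+y0)
print("pin T",atz(T,*g((251,106),0,0,147,188),94),"S",atz(S,*g((207,400),0,294,214,138),94))
print("thin T",atz(T,*g((97,148),0,0,147,188),76),"S",atz(S,*g((175,356),0,294,214,138),76))
print("stand corners T",[atz(T,*g(c,0,0,147,188),32)[:2].round(1) for c in((38,117),(322,50),(352,183),(66,243))])
for a,b in zip([(516,125),(596,132),(676,140)],[(596,349),(592,404),(589,462)]):
    print("bore T",atz(T,*g(a,396,0,263,180),50),"S",atz(S,*g(b,396,294,226,208),50))
def cent(img,u,v,r,thr):
    p=img[v-r:v+r+1,u-r:u+r+1].astype(float).mean(2); w=np.clip(thr*np.percentile(p,85)-p,0,None); yy,xx=np.mgrid[v-r:v+r+1,u-r:u+r+1]; return (w*xx).sum()/w.sum(),(w*yy).sum()/w.sum()
for d,pts,r in((T,((283,200),(296,202),(310,203)),4),(S,((259,217),(258,226),(258,236)),4)):
    for u,v in pts: c=cent(d["frame"],u,v,r,.85); print(np.round(c,2),atz(d,*c,50)[:2].round(1))
E
python3 est.py
```

```text
pin T [519.02916541 160.83444931  94.        ] S [518.46010256 160.06126417  94.        ]
thin T [506.19437888 239.64344514  76.        ] S [505.4726552  241.03946595  76.        ]
stand corners T [array([532.2, 279. ]), array([558.3, 133.3]), array([488.5, 120.4]), array([466.6, 265.5])]
bore T [ 525.42668308 -116.78911461   50.        ] S [ 524.53006801 -116.53360759   50.        ]
bore T [ 519.41582464 -156.67728455   50.        ] S [ 518.0615444  -156.14313205   50.        ]
bore T [ 512.9031445  -196.46611442   50.        ] S [ 512.1887078  -195.67725856   50.        ]
[282.74 200.28] [ 525.8 -117.3]
[295.9  201.55] [ 519.5 -156.6]
[309.2  202.82] [ 513.2 -196.3]
[258.9  216.83] [ 524.5 -116.9]
[258.19 225.94] [ 517.9 -156.2]
[257.78 235.5 ] [ 512.3 -195.3]
```

Both cameras agree to about 1 mm. The pin is at (518.8, 160.5) and the bores are at (525.0,-116.9), (518.8,-156.4) and (512.7,-195.9). I'll turn the tool to yaw 0 and head for the pin.

Call:
{"name": "send_rows", "arguments": {
  "grip_force": 60,
  "motion": [
    {"rz": 0.297, "gripper": -0.2},
    {"rz": 0.297, "gripper": -0.2},
    {"rz": 0.297, "gripper": -0.2},
    {"tx": 0.056, "ty": -0.11, "gripper": -0.2},
    {"tx": 0.056, "ty": -0.11, "gripper": -0.2},
    {"tx": 0.056, "ty": -0.11, "gripper": -0.2},
    {"tx": 0.056, "ty": -0.11, "gripper": -0.2},
    {"tx": 0.056, "ty": -0.11, "gripper": -0.2},
    {"tx": 0.056, "ty": -0.11, "gripper": -0.2},
    {"tx": 0.056, "ty": -0.11, "gripper": -0.2},
    {"tx": 0.056, "ty": -0.11, "gripper": -0.2},
    {"tx": 0.056, "ty": -0.11, "gripper": -0.2}
  ]
}}

```text
invalid input at $.motion[0]: expected keys tx, ty, tz, rx, ry, rz, gripper
```

All keys are required in every row.

Call:
{"name": "send_rows", "arguments": {
  "grip_force": 60,
  "motion": [
    {"tx": 0, "ty": 0, "tz": 0, "rx": 0, "ry": 0, "rz": 0.297, "gripper": -0.2},
    {"tx": 0, "ty": 0, "tz": 0, "rx": 0, "ry": 0, "rz": 0.297, "gripper": -0.2},
    {"tx": 0, "ty": 0, "tz": 0, "rx": 0, "ry": 0, "rz": 0.297, "gripper": -0.2},
    {"tx": 0.056, "ty": -0.11, "tz": 0, "rx": 0, "ry": 0, "rz": 0, "gripper": -0.2},
    {"tx": 0.056, "ty": -0.11, "tz": 0, "rx": 0, "ry": 0, "rz": 0, "gripper": -0.2},
    {"tx": 0.056, "ty": -0.11, "tz": 0, "rx": 0, "ry": 0, "rz": 0, "gripper": -0.2},
    {"tx": 0.056, "ty": -0.11, "tz": 0, "rx": 0, "ry": 0, "rz": 0, "gripper": -0.2},
    {"tx": 0.056, "ty": -0.11, "tz": 0, "rx": 0, "ry": 0, "rz": 0, "gripper": -0.2},
    {"tx": 0.056, "ty": -0.11, "tz": 0, "rx": 0, "ry": 0, "rz": 0, "gripper": -0.2},
    {"tx": 0.056, "ty": -0.11, "tz": 0, "rx": 0, "ry": 0, "rz": 0, "gripper": -0.2},
    {"tx": 0.056, "ty": -0.11, "tz": 0, "rx": 0, "ry": 0, "rz": 0, "gripper": -0.2},
    {"tx": 0.056, "ty": -0.11, "tz": 0, "rx": 0, "ry": 0, "rz": 0, "gripper": -0.2}
  ]
}}

```text
time_s: 1.6
ee_pos: [511.1, -16.5, 213.8]
ee_rot: [180.0, 0.0, 0.0]
force: [1.2, -1.0, 0.0]
gripper_width: 54.7
gripper_force: 0.0
```

Call:
{"name": "send_rows", "arguments": {
  "motion": [
    {"tx": 0.006, "ty": -0.118, "tz": 0.03, "rx": 0, "ry": 0, "rz": 0, "gripper": -0.2},
    {"tx": 0.005, "ty": -0.118, "tz": 0.03, "rx": 0, "ry": 0, "rz": 0, "gripper": -0.2},
    {"tx": 0.005, "ty": -0.118, "tz": 0.03, "rx": 0, "ry": 0, "rz": 0, "gripper": -0.2},
    {"tx": 0, "ty": 0, "tz": 0.07, "rx": 0, "ry": 0, "rz": 0, "gripper": -0.2},
    {"tx": 0, "ty": 0, "tz": 0, "rx": 0, "ry": 0, "rz": 0, "gripper": -0.2},
    {"tx": 0, "ty": 0, "tz": 0, "rx": 0, "ry": 0, "rz": 0, "gripper": -0.2}
  ]
}}

```text
time_s: 2.35
ee_pos: [519.1, 158.2, 134.7]
ee_rot: [-180.0, -0.1, -0.0]
force: [-1.1, 0.4, 0.9]
gripper_width: 54.8
gripper_force: 0.0
```

Call:
{"name": "send_rows", "arguments": {
  "motion": [
    {"tx": 0, "ty": -0.0046, "tz": 0.02, "rx": 0, "ry": 0, "rz": 0, "gripper": -0.2},
    {"tx": 0, "ty": 0, "tz": 0.06, "rx": 0, "ry": 0, "rz": 0, "gripper": -0.2},
    {"tx": 0, "ty": 0, "tz": 0.06, "rx": 0, "ry": 0, "rz": 0, "gripper": -0.2},
    {"tx": 0, "ty": 0, "tz": 0.014, "rx": 0, "ry": 0, "rz": 0, "gripper": -0.2},
    {"tx": 0, "ty": 0, "tz": 0, "rx": 0, "ry": 0, "rz": 0, "gripper": -0.2},
    {"tx": 0, "ty": 0, "tz": 0, "rx": 0, "ry": 0, "rz": 0, "gripper": 1},
    {"tx": 0, "ty": 0, "tz": 0, "rx": 0, "ry": 0, "rz": 0, "gripper": 1},
    {"tx": 0, "ty": 0, "tz": 0, "rx": 0, "ry": 0, "rz": 0, "gripper": 1},
    {"tx": 0, "ty": 0, "tz": 0, "rx": 0, "ry": 0, "rz": 0, "gripper": 1},
    {"tx": 0, "ty": 0, "tz": 0, "rx": 0, "ry": 0, "rz": 0, "gripper": 1}
  ]
}}

```text
time_s: 3.6
ee_pos: [519.0, 161.7, 57.4]
ee_rot: [-179.9, -0.1, -0.0]
force: [0.1, 4.2, 2.4]
gripper_width: 23.1
gripper_force: 60.0
```

Call:
{"name": "send_rows", "arguments": {
  "motion": [
    {"tx": 0, "ty": 0, "tz": -0.03, "rx": 0, "ry": 0, "rz": 0, "gripper": 1},
    {"tx": 0, "ty": 0, "tz": -0.05, "rx": 0, "ry": 0, "rz": 0, "gripper": 1},
    {"tx": 0, "ty": 0, "tz": -0.08, "rx": 0, "ry": 0, "rz": 0, "gripper": 1},
    {"tx": 0, "ty": 0, "tz": 0, "rx": 0, "ry": 0, "rz": 0, "gripper": 1},
    {"tx": 0, "ty": 0, "tz": 0, "rx": 0, "ry": 0, "rz": 0, "gripper": 1}
  ]
}}

```text
time_s: 4.22
ee_pos: [517.8, 160.2, 136.5]
ee_rot: [179.9, 0.1, 0.0]
force: [0.2, 0.0, -0.4]
gripper_width: 22.7
gripper_force: 60.0
```

```bash
python3 - <<'E'
from h import *
print({k:np.round(v,2) for k,v in env.state().items() if k in("force","torque","ee_pos","ee_rot","gripper_width")})
a=shot("side","pics/side1.png"); b=shot("top","pics/top1.png")
p=env.state()["ee_pos"]; 
u,v=map(int,proj(a,p)); i=a["frame"][v-30:v+30,u-40:u+40,::-1]
u,v=map(int,proj(b,p)); j=b["frame"][v-30:v+30,u-40:u+40,::-1]
cv2.imwrite("pics/m1.png",cv2.resize(np.hstack([i,j]),None,fx=5,fy=5,interpolation=cv2.INTER_CUBIC))
E
```

```text
{'ee_pos': array([517.77, 160.18, 136.51]), 'ee_rot': array([1.7992e+02, 8.0000e-02, 2.0000e-02]), 'force': array([ 0.19,  0.05, -0.44]), 'torque': array([ 0.07,  0.04, -0.01]), 'gripper_width': np.float64(22.73)}
```

View pics/m1.png

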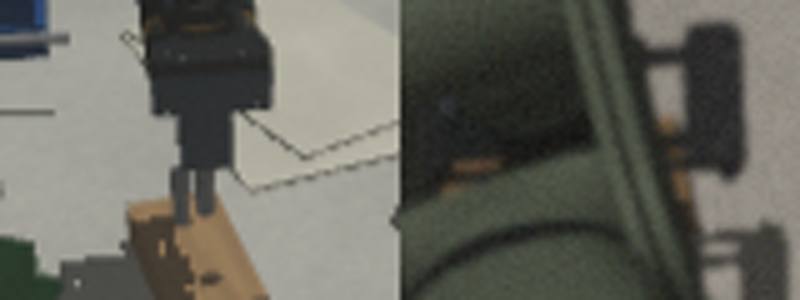

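The pin hangs straight between the fingers (shank at about (205,190) in the left crop), and its hole in the stand at (210,278) is empty. Next is the first bore.

Call:
{"name": "send_rows", "arguments": {
  "motion": [
    {"tx": 0.004, "ty": 0.11, "tz": 0, "rx": 0, "ry": 0, "rz": 0, "gripper": 1},
    {"tx": 0.004, "ty": 0.111, "tz": 0, "rx": 0, "ry": 0, "rz": 0, "gripper": 1},
    {"tx": 0.004, "ty": 0.111, "tz": 0, "rx": 0, "ry": 0, "rz": 0, "gripper": 1},
    {"tx": 0.002, "ty": 0.111, "tz": 0, "rx": 0, "ry": 0, "rz": 0, "gripper": 1},
    {"tx": 0, "ty": 0.111, "tz": 0, "rx": 0, "ry": 0, "rz": 0, "gripper": 1},
    {"tx": 0, "ty": 0, "tz": 0.04, "rx": 0, "ry": 0, "rz": 0, "gripper": 1},
    {"tx": 0, "ty": 0, "tz": 0, "rx": 0, "ry": 0, "rz": 0, "gripper": 1},
    {"tx": 0, "ty": 0, "tz": 0, "rx": 0, "ry": 0, "rz": 0, "gripper": 1},
    {"tx": 0, "ty": 0, "tz": 0, "rx": 0, "ry": 0, "rz": 0, "gripper": 1}
  ]
}}

```text
time_s: 5.45
ee_pos: [526.1, -115.5, 117.4]
ee_rot: [180.0, -0.0, 0.1]
force: [-0.6, 0.7, -0.6]
gripper_width: 23.3
gripper_force: 60.0
```

```bash
python3 - <<'E'
from h import *
p=env.state()["ee_pos"]; f=env.state()["force"]; print(p,f)
d=shot("side","pics/side2.png")
print([np.round(proj(d,q),1) for q in (p-[0,0,47.5],(525,-116.9,50))])
cv2.imwrite("pics/m2.png",cv2.resize(d["frame"][190:250,215:295,::-1],None,fx=8,fy=8,interpolation=cv2.INTER_CUBIC))
E
```

```text
[ 526.0515771  -115.500573    117.42350927] [-0.63607797  0.74774338 -0.56450892]
[array([259.3, 211.5]), array([259.1, 216.8])]
```

View pics/m2.png

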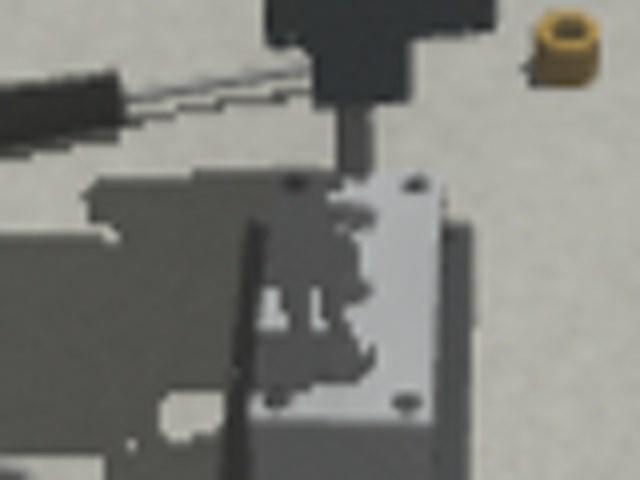

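The foot appears at (259.2,211.5), just as predicted. I'll correct by about 1 mm and enter the bore.

Call:
{"name": "send_rows", "arguments": {
  "motion": [
    {"tx": -0.0022, "ty": 0.0028, "tz": 0.01, "rx": 0, "ry": 0, "rz": 0, "gripper": 1},
    {"tx": 0, "ty": 0, "tz": 0.016, "rx": 0, "ry": 0, "rz": 0, "gripper": 1},
    {"tx": 0, "ty": 0, "tz": 0.01, "rx": 0, "ry": 0, "rz": 0, "gripper": 1},
    {"tx": 0, "ty": 0, "tz": 0.01, "rx": 0, "ry": 0, "rz": 0, "gripper": 1},
    {"tx": 0, "ty": 0, "tz": 0.01, "rx": 0, "ry": 0, "rz": 0, "gripper": 1},
    {"tx": 0, "ty": 0, "tz": 0, "rx": 0, "ry": 0, "rz": 0, "gripper": 1}
  ]
}}

```text
time_s: 6.25
ee_pos: [524.4, -117.5, 88.5]
ee_rot: [-180.0, 0.0, 0.0]
force: [-0.8, -0.3, -0.5]
gripper_width: 23.9
gripper_force: 60.0
```

Call:
{"name": "send_rows", "arguments": {
  "motion": [
    {"tx": 0, "ty": 0, "tz": 0.006, "rx": 0, "ry": 0, "rz": 0, "gripper": 1},
    {"tx": 0, "ty": 0, "tz": 0.005, "rx": 0, "ry": 0, "rz": 0, "gripper": 1},
    {"tx": 0, "ty": 0, "tz": 0.005, "rx": 0, "ry": 0, "rz": 0, "gripper": 1},
    {"tx": 0, "ty": 0, "tz": 0, "rx": 0, "ry": 0, "rz": 0, "gripper": 1}
  ]
}}

```text
time_s: 6.75
ee_pos: [524.7, -117.6, 81.3]
ee_rot: [180.0, -0.0, 0.0]
force: [-1.5, -0.0, 3.5]
gripper_width: 23.0
gripper_force: 60.0
```

Call:
{"name": "send_rows", "arguments": {
  "motion": [
    {"tx": 0, "ty": 0, "tz": 0.004, "rx": 0, "ry": 0, "rz": 0, "gripper": 1},
    {"tx": 0, "ty": 0, "tz": 0.003, "rx": 0, "ry": 0, "rz": 0, "gripper": 1},
    {"tx": 0, "ty": 0, "tz": 0, "rx": 0, "ry": 0, "rz": 0, "gripper": 1}
  ]
}}

```text
time_s: 7.12
ee_pos: [524.8, -117.6, 77.6]
ee_rot: [180.0, -0.0, 0.0]
force: [-0.4, -0.4, 3.3]
gripper_width: 23.2
gripper_force: 60.0
```

Call:
{"name": "send_rows", "arguments": {
  "motion": [
    {"tx": 0, "ty": 0, "tz": 0.002, "rx": 0, "ry": 0, "rz": 0, "gripper": 1},
    {"tx": 0, "ty": 0, "tz": 0.002, "rx": 0, "ry": 0, "rz": 0, "gripper": 1},
    {"tx": 0, "ty": 0, "tz": 0, "rx": 0, "ry": 0, "rz": 0, "gripper": 1}
  ]
}}

```text
time_s: 7.5
ee_pos: [525.3, -117.7, 76.8]
ee_rot: [180.0, -0.1, 0.0]
force: [-2.4, 0.4, 12.0]
gripper_width: 23.1
gripper_force: 60.0
```

Call:
{"name": "send_rows", "arguments": {
  "motion": [
    {"tx": 0, "ty": 0, "tz": 0.002, "rx": 0, "ry": 0, "rz": 0, "gripper": 1},
    {"tx": 0, "ty": 0, "tz": 0.0015, "rx": 0, "ry": 0, "rz": 0, "gripper": 1},
    {"tx": 0, "ty": 0, "tz": 0, "rx": 0, "ry": 0, "rz": 0, "gripper": 1}
  ]
}}

```text
time_s: 7.88
ee_pos: [525.5, -117.7, 76.6]
ee_rot: [180.0, -0.2, 0.0]
force: [-4.8, 1.4, 20.4]
gripper_width: 22.9
gripper_force: 60.0
```

Floor found at TCP z 76.6, which makes this the 20 mm bore, so it's the wrong one. I'll pull out and go to the middle bore.

Call:
{"name": "send_rows", "arguments": {
  "motion": [
    {"tx": 0, "ty": 0, "tz": -0.02, "rx": 0, "ry": 0, "rz": 0, "gripper": 1},
    {"tx": 0, "ty": 0, "tz": -0.03, "rx": 0, "ry": 0, "rz": 0, "gripper": 1},
    {"tx": 0, "ty": 0, "tz": -0.02, "rx": 0, "ry": 0, "rz": 0, "gripper": 1},
    {"tx": 0, "ty": 0, "tz": 0, "rx": 0, "ry": 0, "rz": 0, "gripper": 1},
    {"tx": -0.006, "ty": 0.04, "tz": 0, "rx": 0, "ry": 0, "rz": 0, "gripper": 1},
    {"tx": -0.0064, "ty": 0.039, "tz": 0, "rx": 0, "ry": 0, "rz": 0, "gripper": 1},
    {"tx": 0, "ty": 0, "tz": 0, "rx": 0, "ry": 0, "rz": 0, "gripper": 1},
    {"tx": 0, "ty": 0, "tz": 0, "rx": 0, "ry": 0, "rz": 0, "gripper": 1}
  ]
}}

```text
time_s: 8.88
ee_pos: [518.1, -157.3, 108.4]
ee_rot: [-180.0, 0.0, -0.0]
force: [0.6, 1.2, -1.4]
gripper_width: 23.1
gripper_force: 60.0
```

Call:
{"name": "send_rows", "arguments": {
  "motion": [
    {"tx": 0, "ty": 0, "tz": 0.014, "rx": 0, "ry": 0, "rz": 0, "gripper": 1},
    {"tx": 0, "ty": 0, "tz": 0.01, "rx": 0, "ry": 0, "rz": 0, "gripper": 1},
    {"tx": 0, "ty": 0, "tz": 0.01, "rx": 0, "ry": 0, "rz": 0, "gripper": 1},
    {"tx": 0, "ty": 0, "tz": 0.01, "rx": 0, "ry": 0, "rz": 0, "gripper": 1},
    {"tx": 0, "ty": 0, "tz": 0, "rx": 0, "ry": 0, "rz": 0, "gripper": 1}
  ]
}}

```text
time_s: 9.5
ee_pos: [518.3, -156.8, 86.3]
ee_rot: [-180.0, 0.0, 0.0]
force: [0.2, -0.1, -0.9]
gripper_width: 23.1
gripper_force: 60.0
```

Call:
{"name": "send_rows", "arguments": {
  "motion": [
    {"tx": 0, "ty": 0, "tz": 0.005, "rx": 0, "ry": 0, "rz": 0, "gripper": 1},
    {"tx": 0, "ty": 0, "tz": 0.005, "rx": 0, "ry": 0, "rz": 0, "gripper": 1},
    {"tx": 0, "ty": 0, "tz": 0.005, "rx": 0, "ry": 0, "rz": 0, "gripper": 1},
    {"tx": 0, "ty": 0, "tz": 0, "rx": 0, "ry": 0, "rz": 0, "gripper": 1}
  ]
}}

```text
time_s: 10.0
ee_pos: [518.6, -157.1, 79.7]
ee_rot: [180.0, -0.1, 0.0]
force: [-0.6, -0.2, 4.3]
gripper_width: 23.1
gripper_force: 60.0
```

Call:
{"name": "send_rows", "arguments": {
  "motion": [
    {"tx": 0, "ty": 0, "tz": 0.004, "rx": 0, "ry": 0, "rz": 0, "gripper": 1},
    {"tx": 0, "ty": 0, "tz": 0.004, "rx": 0, "ry": 0, "rz": 0, "gripper": 1},
    {"tx": 0, "ty": 0, "tz": 0.003, "rx": 0, "ry": 0, "rz": 0, "gripper": 1},
    {"tx": 0, "ty": 0, "tz": 0, "rx": 0, "ry": 0, "rz": 0, "gripper": 1}
  ]
}}

```text
time_s: 10.5
ee_pos: [518.7, -157.1, 74.1]
ee_rot: [180.0, -0.1, 0.0]
force: [-0.5, 0.9, 4.5]
gripper_width: 23.0
gripper_force: 60.0
```

Call:
{"name": "send_rows", "arguments": {
  "motion": [
    {"tx": 0, "ty": 0, "tz": 0.002, "rx": 0, "ry": 0, "rz": 0, "gripper": 1},
    {"tx": 0, "ty": 0, "tz": 0.002, "rx": 0, "ry": 0, "rz": 0, "gripper": 1},
    {"tx": 0, "ty": 0, "tz": 0, "rx": 0, "ry": 0, "rz": 0, "gripper": 1}
  ]
}}

```text
time_s: 10.88
ee_pos: [518.9, -157.1, 72.9]
ee_rot: [180.0, -0.1, 0.0]
force: [-1.7, 1.8, 10.6]
gripper_width: 23.2
gripper_force: 60.0
```

Call:
{"name": "send_rows", "arguments": {
  "motion": [
    {"tx": 0, "ty": 0, "tz": 0.002, "rx": 0, "ry": 0, "rz": 0, "gripper": 1},
    {"tx": 0, "ty": 0, "tz": 0.0015, "rx": 0, "ry": 0, "rz": 0, "gripper": 1},
    {"tx": 0, "ty": 0, "tz": 0, "rx": 0, "ry": 0, "rz": 0, "gripper": 1}
  ]
}}

```text
time_s: 11.25
ee_pos: [519.1, -157.1, 72.7]
ee_rot: [180.0, -0.1, 0.0]
force: [-3.4, 2.2, 18.2]
gripper_width: 23.0
gripper_force: 60.0
```

Floor at 72.7, so this is the 24 mm bore. The third one must be the deep one.

Call:
{"name": "send_rows", "arguments": {
  "motion": [
    {"tx": 0, "ty": 0, "tz": -0.02, "rx": 0, "ry": 0, "rz": 0, "gripper": 1},
    {"tx": 0, "ty": 0, "tz": -0.035, "rx": 0, "ry": 0, "rz": 0, "gripper": 1},
    {"tx": 0, "ty": 0, "tz": -0.022, "rx": 0, "ry": 0, "rz": 0, "gripper": 1},
    {"tx": 0, "ty": 0, "tz": 0, "rx": 0, "ry": 0, "rz": 0, "gripper": 1},
    {"tx": -0.006, "ty": 0.04, "tz": 0, "rx": 0, "ry": 0, "rz": 0, "gripper": 1},
    {"tx": -0.0064, "ty": 0.039, "tz": 0, "rx": 0, "ry": 0, "rz": 0, "gripper": 1},
    {"tx": 0, "ty": 0, "tz": 0, "rx": 0, "ry": 0, "rz": 0, "gripper": 1},
    {"tx": 0, "ty": 0, "tz": 0, "rx": 0, "ry": 0, "rz": 0, "gripper": 1}
  ]
}}

```text
time_s: 12.25
ee_pos: [511.9, -196.8, 108.1]
ee_rot: [-180.0, 0.0, -0.1]
force: [0.7, -0.1, 0.2]
gripper_width: 23.1
gripper_force: 60.0
```

Call:
{"name": "send_rows", "arguments": {
  "motion": [
    {"tx": 0, "ty": 0, "tz": 0.014, "rx": 0, "ry": 0, "rz": 0, "gripper": 1},
    {"tx": 0, "ty": 0, "tz": 0.01, "rx": 0, "ry": 0, "rz": 0, "gripper": 1},
    {"tx": 0, "ty": 0, "tz": 0.01, "rx": 0, "ry": 0, "rz": 0, "gripper": 1},
    {"tx": 0, "ty": 0, "tz": 0.01, "rx": 0, "ry": 0, "rz": 0, "gripper": 1},
    {"tx": 0, "ty": 0, "tz": 0, "rx": 0, "ry": 0, "rz": 0, "gripper": 1}
  ]
}}

```text
time_s: 12.88
ee_pos: [512.0, -196.3, 86.0]
ee_rot: [-180.0, 0.0, 0.0]
force: [-0.2, -0.1, -0.7]
gripper_width: 23.2
gripper_force: 60.0
```

Call:
{"name": "send_rows", "arguments": {
  "motion": [
    {"tx": 0, "ty": 0, "tz": 0.005, "rx": 0, "ry": 0, "rz": 0, "gripper": 1},
    {"tx": 0, "ty": 0, "tz": 0.005, "rx": 0, "ry": 0, "rz": 0, "gripper": 1},
    {"tx": 0, "ty": 0, "tz": 0.005, "rx": 0, "ry": 0, "rz": 0, "gripper": 1},
    {"tx": 0, "ty": 0, "tz": 0.004, "rx": 0, "ry": 0, "rz": 0, "gripper": 1},
    {"tx": 0, "ty": 0, "tz": 0.004, "rx": 0, "ry": 0, "rz": 0, "gripper": 1},
    {"tx": 0, "ty": 0, "tz": 0.004, "rx": 0, "ry": 0, "rz": 0, "gripper": 1},
    {"tx": 0, "ty": 0, "tz": 0, "rx": 0, "ry": 0, "rz": 0, "gripper": 1}
  ]
}}

```text
time_s: 13.75
ee_pos: [512.5, -196.6, 73.6]
ee_rot: [180.0, -0.1, 0.0]
force: [-1.2, 0.6, 4.7]
gripper_width: 23.2
gripper_force: 60.0
```

Call:
{"name": "send_rows", "arguments": {
  "motion": [
    {"tx": 0, "ty": 0, "tz": 0.003, "rx": 0, "ry": 0, "rz": 0, "gripper": 1},
    {"tx": 0, "ty": 0, "tz": 0.003, "rx": 0, "ry": 0, "rz": 0, "gripper": 1},
    {"tx": 0, "ty": 0, "tz": 0.003, "rx": 0, "ry": 0, "rz": 0, "gripper": 1},
    {"tx": 0, "ty": 0, "tz": 0, "rx": 0, "ry": 0, "rz": 0, "gripper": 1}
  ]
}}

```text
time_s: 14.25
ee_pos: [512.6, -196.5, 69.2]
ee_rot: [180.0, -0.1, 0.0]
force: [-0.7, 1.5, 5.1]
gripper_width: 23.1
gripper_force: 60.0
```

Past 72.6 with only the plug force, so this is the deep bore.

Call:
{"name": "send_rows", "arguments": {
  "motion": [
    {"tx": 0, "ty": 0, "tz": 0.003, "rx": 0, "ry": 0, "rz": 0, "gripper": 1},
    {"tx": 0, "ty": 0, "tz": 0.003, "rx": 0, "ry": 0, "rz": 0, "gripper": 1},
    {"tx": 0, "ty": 0, "tz": 0.002, "rx": 0, "ry": 0, "rz": 0, "gripper": 1},
    {"tx": 0, "ty": 0, "tz": 0, "rx": 0, "ry": 0, "rz": 0, "gripper": 1}
  ]
}}

```text
time_s: 14.75
ee_pos: [512.7, -196.5, 66.0]
ee_rot: [180.0, -0.1, 0.0]
force: [-1.9, 1.8, 10.5]
gripper_width: 23.1
gripper_force: 60.0
```

Call:
{"name": "send_rows", "arguments": {
  "motion": [
    {"tx": 0, "ty": 0, "tz": 0.0025, "rx": 0, "ry": 0, "rz": 0, "gripper": 1},
    {"tx": 0, "ty": 0, "tz": 0, "rx": 0, "ry": 0, "rz": 0, "gripper": 1},
    {"tx": 0, "ty": 0, "tz": 0, "rx": 0, "ry": 0, "rz": 0, "gripper": 1},
    {"tx": 0, "ty": 0, "tz": 0, "rx": 0, "ry": 0, "rz": 0, "gripper": 1}
  ]
}}

```text
time_s: 15.25
ee_pos: [512.9, -196.5, 65.7]
ee_rot: [180.0, -0.1, 0.0]
force: [-2.4, 2.2, 16.7]
gripper_width: 23.2
gripper_force: 60.0
```

Call:
{"name": "send_rows", "arguments": {
  "motion": [
    {"tx": 0, "ty": 0, "tz": 0, "rx": 0, "ry": 0, "rz": 0, "gripper": 1},
    {"tx": 0, "ty": 0, "tz": 0, "rx": 0, "ry": 0, "rz": 0, "gripper": 1},
    {"tx": 0, "ty": 0, "tz": 0, "rx": 0, "ry": 0, "rz": 0, "gripper": 1},
    {"tx": 0, "ty": 0, "tz": 0, "rx": 0, "ry": 0, "rz": 0, "gripper": 1}
  ]
}}

```text
time_s: 15.75
ee_pos: [512.9, -196.6, 65.7]
ee_rot: [180.0, -0.1, 0.0]
force: [-2.9, 2.7, 15.7]
gripper_width: 23.0
gripper_force: 60.0
```

Held at about 16 N on the floor (TCP 65.7, as predicted). I'll ease off, release and retreat.

Call:
{"name": "send_rows", "arguments": {
  "motion": [
    {"tx": 0, "ty": 0, "tz": -0.003, "rx": 0, "ry": 0, "rz": 0, "gripper": 1},
    {"tx": 0, "ty": 0, "tz": 0, "rx": 0, "ry": 0, "rz": 0, "gripper": -0.2},
    {"tx": 0, "ty": 0, "tz": 0, "rx": 0, "ry": 0, "rz": 0, "gripper": -0.2},
    {"tx": 0, "ty": 0, "tz": 0, "rx": 0, "ry": 0, "rz": 0, "gripper": -0.2},
    {"tx": 0, "ty": 0, "tz": 0, "rx": 0, "ry": 0, "rz": 0, "gripper": -0.2},
    {"tx": 0, "ty": 0, "tz": -0.03, "rx": 0, "ry": 0, "rz": 0, "gripper": -0.2},
    {"tx": 0, "ty": 0, "tz": -0.1, "rx": 0, "ry": 0, "rz": 0, "gripper": -0.2},
    {"tx": 0, "ty": 0, "tz": -0.1, "rx": 0, "ry": 0, "rz": 0, "gripper": -0.2},
    {"tx": -0.1, "ty": 0, "tz": 0, "rx": 0, "ry": 0, "rz": 0, "gripper": -0.2},
    {"tx": -0.1, "ty": 0, "tz": 0, "rx": 0, "ry": 0, "rz": 0, "gripper": -0.2},
    {"tx": 0, "ty": 0, "tz": 0, "rx": 0, "ry": 0, "rz": 0, "gripper": -0.2},
    {"tx": 0, "ty": 0, "tz": 0, "rx": 0, "ry": 0, "rz": 0, "gripper": -0.2}
  ]
}}

```text
time_s: 17.25
ee_pos: [413.1, -197.0, 180.8]
ee_rot: [179.9, -0.2, -0.0]
force: [-0.1, 0.5, 0.1]
gripper_width: 54.6
gripper_force: 0.0
```

```bash
python3 - <<'E'
from h import *
d=shot("side","pics/side3.png")
print([np.round(proj(d,q),1) for q in ((512.7,-195.9,50),(512.7,-195.9,103))])
cv2.imwrite("pics/m3.png",cv2.resize(d["frame"][195:265,215:305,::-1],None,fx=8,fy=8,interpolation=cv2.INTER_CUBIC))
E
```

```text
[array([257.9, 235.6]), array([257.6, 221.8])]
```

View pics/m3.png

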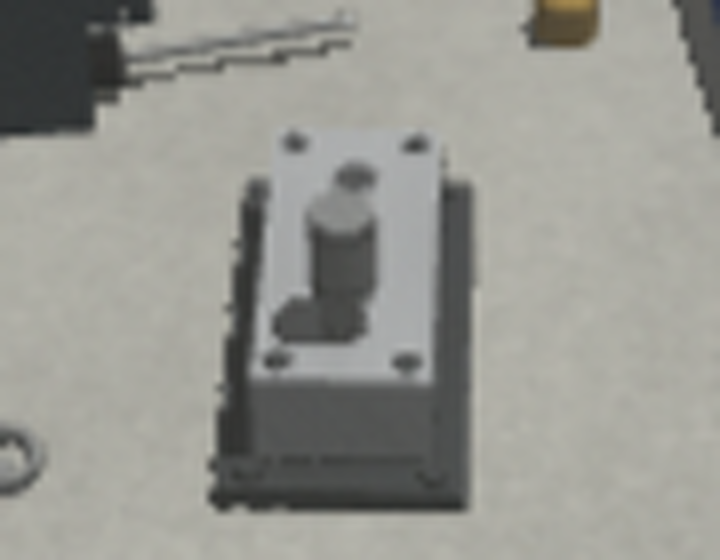

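The pin stands upright in the near bore. Its head top is at (257.8,221.6) against a predicted (257.6,221.8), so it is fully home.

```bash
python3 -c "
from workcell import env; print(env.job_done())"
```

```text
the job is handed in; nothing more can be done
None
```

The guide pin is fully home and released in the deep (31 mm) bore at y = -40 mm, after about 1 s on the floor at 16 N; the job is handed in, and no verdict was returned.

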